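Open the objective case past its catch and hold it open

TASK

A jar stands on the lid of the lens case: set it down upright on the cork mat and let go of it. Then, leaving the catch slide alone at first, tug the lid up by its bar handle to learn whether it is caught; if it is, lower it, push the catch slide across to the other end of its slot and lift again. Raise the lid until it is open about 40 degrees and finish while still holding it there, without tipping the jar or pushing the other things on the bench about.

Things in the scene. Friction and masses are not known exactly. Their poses are not given: they have to be found in the camera images.
- case: Flat aluminium lens case fixed to the bench, 200 deep (its x) x 240 wide (its y) x 80 mm high, origin at the centre of its underside; x points from the front ledge to the lid's hinge, z up. The front 45 mm of its top (x -100 to -55 mm) is a fixed ledge, top at z = 80 mm, that carries the catch slide; the rest is the lid. It stands at a different place and yaw each time.
- lid (a joint): Lid angle in rad: 0 shut, grows as the front edge goes up, stop at 1.2. Grey plate 153 x 236 x 8 mm (top at 88 mm above the bench when shut), 0.5 kg, hinged along the case's far edge; it falls shut unless held (about 3 N up at the handle carries it). A catch hidden inside may or may not hold it: caught, it rises only about 0.03 rad (3 to 4 mm at the handle; up to 0.05 rad if pulled with 25 N) and then stops firmly; free, it lifts all the way.
- lid_handle (a point): Centre of the lid's handle: a round steel bar, 10 mm thick and 100 mm long along the case's y, on two 10 mm posts 90 mm apart, its axis 35 mm above the lid's top. Shut, it is at (-30, 0, 123) mm in the case frame. It turns with the lid.
- lid_hinge (a point): Middle of the lid's hinge axis, which runs along the case's y, at (95, 0, 80) mm in the case frame. The handle bar lies 125 mm before it and 43 mm above it when the lid is shut.
- slide (a joint): Catch slide position in m: 0 at the start end of its slot (towards the case's -y, always the start), 0.022 at the other end (towards +y). It takes about 1.5 N and stays where it is left. The hidden catch moves with it: if the lid is caught at the start end, sliding it to the other end always frees it; if the lid is free at the start end, sliding it there usually catches it.
- slide_knob (a point): Middle of the catch slide's black upright knob, 14 (case x) x 12 (case y) x 24 mm, standing on the front ledge from 1 to 25 mm above it, this point 14 mm above the ledge; at (-78, -75, 94) mm in the case frame at the start, slides along the case's +y.
- jar_center (a point): Centre (half-way up) of the glass jar with a white cap, 50 mm across and 55 mm tall, 0.1 to 0.2 kg, standing on the lid behind the handle at the start; z is its upright axis.
- mat: Square cork mat fixed flat on the bench, 140 x 140 x 5 mm, origin at the centre of its underside.
- dish: Bystander: shallow glass dish, 90 mm across, 16 mm high, origin under its centre.
- pen: Bystander: black marker pen, 135 mm long, 13 mm thick, lying on the bench.
- cap: Bystander: small blue screw cap, 28 mm across, 14 mm high, in front of the case.
- forceps: Bystander: steel forceps, 130 mm long, 10 mm wide, 8 mm high, lying on the bench.
- beaker: Bystander: glass beaker, 60 mm across, 70 mm tall, near the mat.
- vial: Bystander: small glass vial with a black cap, 28 mm across, 50 mm tall, left of the case.
Things that resemble listed ones, but are neither listed nor needed, are in the scene too. Leave any purple look-alike of the part that bears jar_center alone. Several things have the shape of the mat; the one meant has the colours described above.

How it is judged:
On the way, in this order (a step that is already met when the one before it is completed fails the run):
1. the jar stands upright on the mat, let go (x of jar_center in the frame of mat between -0.05 and 0.05 m and y of jar_center in the frame of mat between -0.05 and 0.05 m and z of jar_center in the frame of mat between 0.029 and 0.037 m and angle between jar_center's own z axis and vertical below 0.15 rad and contact force between the fingers and jar below 0.1 N), for 0.2 s.
2. the lid is tugged up through its play (or further) with the catch slide still at its start end (value of joint lid above 0.012 rad and value of joint slide below 0.006 m), for 0.1 s.
3. the lid is lifted open clear of its catch (value of joint lid above 0.4 rad), for 0.1 s.
At the end, for the whole second after the job is handed in: The fingers hold the lid still (over 0.5 N on it), open 0.45 to 0.95 rad (26 to 54 degrees), no loose thing propping it; the jar stands upright (within 0.15 rad), at rest and released on the mat, its centre within 50 mm of the mat's centre along each side (all of step 1 and linear speed of jar below 0.02 m/s and value of joint lid between 0.45 and 0.95 rad and velocity of joint lid between -0.1 and 0.1 rad/s and contact force between the fingers and lid above 0.5 N and contact force between each of jar, dish, pen, cap, forceps, beaker, vial and lid below 0.1 N); the arm keeps its last pose, push and grip.
It fails at once if the jar is tipped by more than 0.6 rad (angle between jar_center's own z axis and vertical above 0.6 rad).
It fails at once if a bystander is pushed more than 50 mm from its place (distance of any of dish, pen, cap, forceps, beaker, vial from where it was at the start of the episode above 0.05 m).
It also fails if it takes over 72 s, if anything falls off the work surface, if the arm or the gripper's body presses on something with over 40 N, if the wrist force passes 120 N, or if a joint passes its speed limit or range.

ROBOT

A 6-joint arm with a two-finger parallel gripper is mounted at the origin on the work surface. World frame = base frame: x ahead of the robot, y to its left, z up, the work surface at z = 0. Lengths are in m, angles in rad, forces in N, time in s.
With the tool pointing down it reaches from about 0.35 to 0.775 m from the base axis. Payload 5.5 kg.
Tool frame: the origin (TCP) lies at the very end of the fingers, on their centre line; the grasp point (between the pads) lies env.hold_point_z behind it (env.hold_point_z is the distance from the TCP to the grasp point, in m); z points along the fingers, y is the line along which they close (so a half turn about z gives the same grasp; the last joint's range is limited). The gripper opens to 85 mm and grips with 20 to 120 N. Pads are 22 mm wide; open, the fingers measure 114 mm over their backs; the gripper's body (76 mm by 85 mm) begins 54 mm behind the grasp point. The pads swing forward as they close: fully open they stand 13 mm farther back than shut.
Start: joints at [1.049, 0.313, 0.046, 1.304, 0, 1.431], TCP at [0.214, 0.534, 0.231] pointing down, gripper open.
Joint ranges: [-2.76, 2.76], [-0.86, 1.69], [-1.03, 1.26], [-2.2, 2.34], [-1.47, 1.5], [-3.14, 3.14]. Speed limits (rad/s): [2.57, 2.57, 3.14, 3.14, 3.14, 3.14].

INTERFACE

Orientations are given as a unit quaternion [w, x, y, z].
In Python, from workcell import env gives the robot as it stands.
- The arm moves only by the tool carry_out, never from a script. Its argument "steps" is a list of rows, each a list of 3 entries, a list of its own where there are three numbers: the turn, a rotation vector about the tool's x, y, z in degrees, then the shift along the tool's x, y, z in cm, then the closure in counts, from 0 (fully open) to 255 (shut). A call has exactly 8 rows; each row is the pose to reach, as a shift and turn from the pose commanded when the call began, along the tool's axes at that moment; what a row does not reach only later rows make up. A row lasts 1/8 s, in which the tool goes at most 62.5 mm and 10.7 degrees, less where a joint would pass 70% of its speed; a pose out of reach is approached as far as the arm can. A call with a gripper value outside its range is refused whole. The fingers move at their own pace and stop on an object; "force" is the grip in N (left out, the last holds). Time passes only in rows, so rows that repeat a pose let the fingers close, or fill a call up. It gives the time, the measured TCP pose, the force, the opening and the grip force at its end, in the units of the state.
- env.get_state(): the state, without advancing time (a new reading comes with each control period).
- env.read_camera(name): name is "scene" or "side" or "wrist"; returns (picture, depth): 480x640x3 uint8, red, green, blue; 480x640 float32, m along the optical axis (not along the pixel's ray), 0 where there is no reading.
- env.get_calibration(name): a dict with "fx", "fy", "cx", "cy" (pixels), "origin" and "orientation" of the camera in the world. Camera axes: x right, y up, looking along -z (the intrinsics and any distortion apply to the point x, -y, -z); pixel columns grow to the right and rows downward; lengths in m; the calibration is good to about 2 mm. A picture is of the moment at which its call begins: read the wrist's pose just before it. get_calibration takes no time and is no camera call; for the wrist camera it gives the pose at the moment of the call.
- env.hand_in(): hands the job in; it is judged then, once.
The state is a dict: "clock": time; "joint_pos": joint angles; "qvel": joint speeds; "tau": joint torques, N m; "tcp_pos": TCP position; "orientation": TCP orientation; "wrist_force": force on the tool from outside, world axes, zero at the start; "ft_torque": the same for the moment, N m; "finger_gap": finger opening in m; "grip_force": force on a finger pad.
Only numpy, scipy, OpenCV 4.12 (cv2) and the standard library are available. Lean on these libraries where they do the work, as an engineer would, in place of code of your own. Each camera call takes 0.05 s, during which the arm holds its last target. There are 200 camera calls.

## Working session

There is one attempt and no reset: what is moved stays moved. The work goes in short steps, Python scripts to look and compute and a tool call to move; the robot and the scene stay as the last step left them, time stands still between calls to the robot, and variables do not carry over. Pictures are saved under pics/ and viewed, at most 10 in all, crops included, and the job is handed in when it is done.

Besides the shell and the picture viewer there is one more tool, called after "Call:" as name(argument=value, ...) on one line, values as JSON. carry_out: Moves the arm, as the interface text tells. Its arguments: {"type":"object","properties":{"steps":{"type":"array","items":{"type":"array"}},"force":{"type":"number"}},"required":["steps"]}

```bash
mkdir -p pics; ls; python3 - <<'E'
from workcell import env
import cv2
print(env.get_state(), env.hold_point_z)
for n in ("scene","side"):
    p,d=env.read_camera(n); cv2.imwrite(f"pics/{n}0.png",p[:,:,::-1])
    import numpy as np; np.savez(f"{n}0.npz",p=p,d=d,**{k:np.array(v) for k,v in env.get_calibration(n).items()})
    print(n,env.get_calibration(n))
E
```

```text
pics
{'clock': 0.0, 'joint_pos': array([ 1.04941384e+00,  3.14009630e-01,  4.49302926e-02,  1.30357129e+00,
       -2.15937740e-05,  1.43120633e+00]), 'qvel': array([ 4.88610008e-05, -3.05045153e-04, -1.97774335e-03,  4.70121038e-04,
        1.03357010e-03,  3.57578623e-04]), 'tau': array([-9.40466234e-04, -4.80629361e+01,  2.98530811e+01,  1.94782071e-02,
       -2.90323833e-04,  1.43410335e-05]), 'tcp_pos': array([0.21398254, 0.53313686, 0.2303837 ]), 'orientation': array([-2.90650336e-04,  1.89738847e-01,  9.81834156e-01, -8.80480556e-04]), 'wrist_force': array([ 0.24391465,  0.43057227, -0.01975414]), 'ft_torque': array([ 0.0102472 , -0.01028028, -0.03724935]), 'grip_force': 0.0, 'finger_gap': 0.08527663069673216} 0.0187
scene {'fx': 469.20173800887153, 'fy': 469.20173800887153, 'cx': 313.4466089078542, 'cy': 243.78755935703046, 'origin': array([ 1.38092204, -0.44129791,  0.80526402]), 'orientation': array([0.75361279, 0.38689954, 0.24727817, 0.47035095])}
side {'fx': 454.724908879073, 'fy': 454.724908879073, 'cx': 321.28015024758287, 'cy': 249.43189537620447, 'origin': array([0.32678796, 0.55678653, 0.81345954]), 'orientation': array([-0.15277978, -0.04951633,  0.33188466,  0.92954776])}
```

View pics/scene0.png

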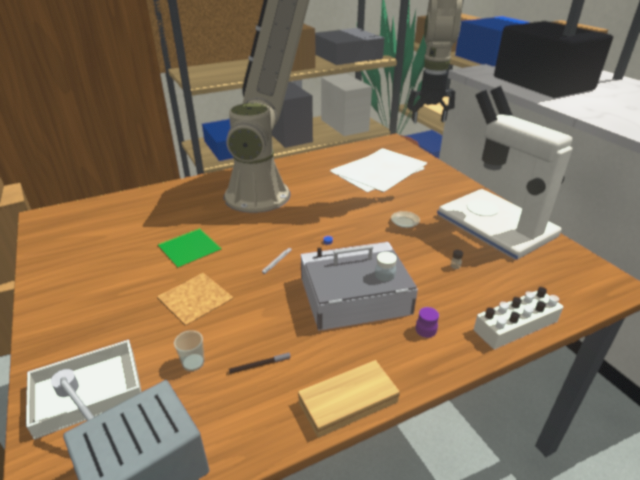

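View pics/side0.png

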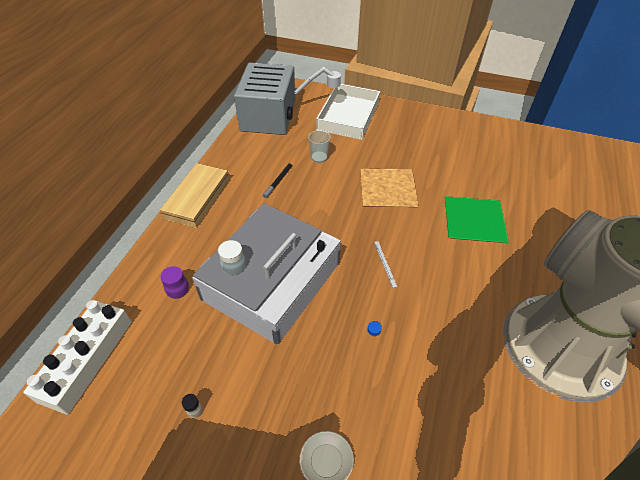

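The scene view shows the case at about (357,285), the jar on its lid at (386,262) and the cork mat at (195,297). In the side view the mat is at (389,188), the jar at (231,255), the handle from (267,272) to (297,237) and the knob at (320,246). I'll enlarge the case and measure with depth.

```bash
cat > h.py <<'E'
import numpy as np, cv2
from scipy.spatial.transform import Rotation as R
def quat(q): return R.from_quat(np.r_[q[1:],q[0]])
def cloud(d,c):
    v,u=np.mgrid[0:480,0:640]
    P=np.stack([(u-c['cx'])/c['fx']*d,-(v-c['cy'])/c['fy']*d,-d],-1)
    return P@quat(c['orientation']).as_matrix().T+c['origin']
def ray(c,u,v,z):
    r=quat(c['orientation']).apply([(u-c['cx'])/c['fx'],-(v-c['cy'])/c['fy'],-1])
    return c['origin']+r*(z-c['origin'][2])/r[2]
E
python3 - <<'E'
from h import *
f=np.load('side0.npz'); P=cloud(f['d'],f)
s=f['p'][190:350,180:360]; cv2.imwrite('pics/case.png',cv2.resize(s,None,fx=4,fy=3.75*4/3.75*1,interpolation=cv2.INTER_CUBIC)[:600,:,::-1])
for n,(u,v) in dict(jar=(231,247),mat=(389,188),lid=(230,290),ledge=(300,290),beaker=(319,140),h1=(270,270),h2=(294,240)).items(): print(n,P[v,u].round(4))
z=P[...,2]
reg=np.zeros(z.shape,bool); reg[190:350,180:350]=1
for lo,hi in((.076,.083),(.084,.092)):
    m=(reg&(z>lo)&(z<hi)).astype(np.uint8); 
    n,l,st,_=cv2.connectedComponentsWithStats(m); k=1+st[1:,4].argmax()
    q=P[l==k]; r=cv2.minAreaRect((q[:,:2]*1000).astype(np.float32)); print(lo,len(q),np.median(q[:,2]),r)
hsv=cv2.cvtColor(f['p'],cv2.COLOR_RGB2HSV)
m=(np.abs(z-.005)<.004); rr=np.zeros_like(m); rr[160:215,350:425]=1
m&=rr&(hsv[...,2]>150)&(hsv[...,0]>8)&(hsv[...,0]<28); 
c=P[170:205,365:412]; print(np.median(c[...,2]))
for u,v in((360,169),(412,169),(418,206),(365,206)): print(ray(f,u,v,.005).round(4))
# jar cap & height
m=reg&(z>.135)&(z<.15); q=P[m]; print('cap',len(q),np.percentile(q,[2,50,98],axis=0).round(4), cv2.minEnclosingCircle((q[:,:2]*1000).astype(np.float32)))
E
```

```text
jar [0.658  0.0875 0.145 ]
mat [ 0.428  -0.322   0.0053]
lid [0.6417 0.1448 0.0876]
ledge [0.5166 0.0973 0.0809]
beaker [ 0.6481 -0.408   0.04  ]
h1 [0.5873 0.0764 0.0884]
h2 [0.5614 0.0077 0.1137]
0.076 2393 0.07991335210233119 ((603.3744506835938, 44.02030944824219), (241.30372619628906, 199.53689575195312), 76.74786376953125)
0.084 5755 0.08795807661247912 ((627.2333374023438, 37.6451416015625), (238.48992919921875, 157.92555236816406), 76.9912109375)
0.005244911017246445
[ 0.5186 -0.3693  0.005 ]
[ 0.3863 -0.4151  0.005 ]
[ 0.3446 -0.2822  0.005 ]
[ 0.4699 -0.239   0.005 ]
cap 392 [[0.6382 0.0711 0.1359]
 [0.6578 0.0938 0.1426]
 [0.6793 0.1123 0.1452]] ((658.5762329101562, 90.40420532226562), 23.926733016967773)
```

View pics/case.png

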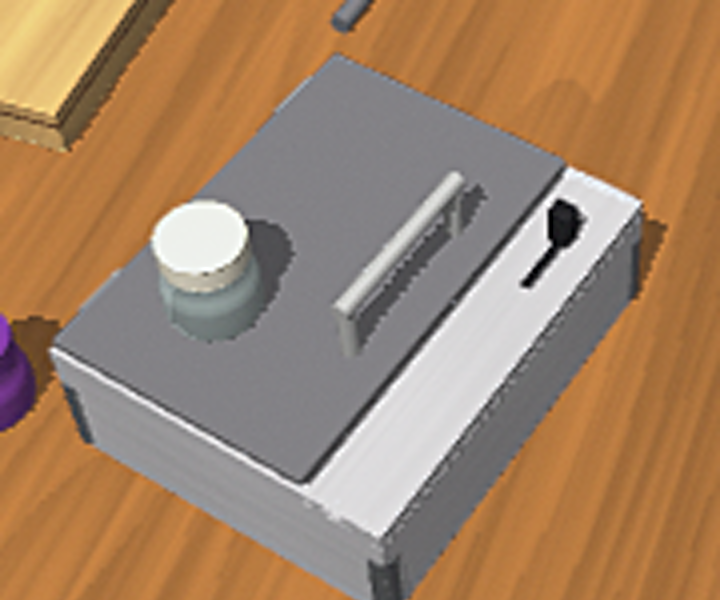

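```bash
cat >> h.py <<'E'
def go(p,yaw_y,s=None,tilt=None):
    """shift (cm) and turn (deg) from the present tool pose to TCP p, fingers down, tool y at world angle yaw_y (deg)"""
    from workcell import env
    s=s or env.get_state(); R0=quat(s['orientation'])
    a=np.radians(yaw_y); y=np.array([np.cos(a),np.sin(a),0]); z=np.array([0,0,-1.]); 
    T=R.from_matrix(np.c_[np.cross(y,z),y,z])
    if tilt is not None: T=R.from_rotvec(tilt)*T
    print('turn',(R0.inv()*T).as_rotvec(degrees=True).round(2),'shift',(R0.inv().apply(np.array(p)-s['tcp_pos'])*100).round(2))
E
python3 - <<'E'
from h import *
f=np.load('scene0.npz'); P=cloud(f['d'],f); z=P[...,2]
q=P[80:255,435:575].reshape(-1,3); m=(q[:,2]>.05)&(q[:,2]<.35)&(q[:,0]<1.1)&(q[:,1]<.8)&(f['d'][80:255,435:575].ravel()<1.9); q=q[m]; print('micro',np.percentile(q,[1,50,99],axis=0).round(3))
# case box from scene camera
reg=np.zeros(z.shape,bool); reg[235:330,295:420]=1
for lo,hi in((.076,.083),(.084,.092)):
    m=(reg&(z>lo)&(z<hi)).astype(np.uint8); n,l,st,_=cv2.connectedComponentsWithStats(m); k=1+st[1:,4].argmax()
    q=P[l==k]; print(len(q),cv2.minAreaRect((q[:,:2]*1000).astype(np.float32)))
q=P[reg&(z>.135)&(z<.15)]; print('cap',cv2.minEnclosingCircle((q[:,:2]*1000).astype(np.float32)))
for n,(u,v) in dict(knob=(319,252),mat=(195,297)).items(): print(n,P[v,u].round(4))
for f in (f,np.load('side0.npz')):
    P=cloud(f['d'],f);z=P[...,2]; q=P.reshape(-1,3); a=np.radians(-13.1)
    L=(q-[.6034,.044,0])@np.array([[np.cos(a),-np.sin(a),0],[np.sin(a),np.cos(a),0],[0,0,1]])
    m=(abs(L[:,0]+30)<12)&(abs(L[:,1])<70)&(L[:,2]>.0)&False
    m=(abs(L[:,0]+.03)<.015)&(abs(L[:,1])<.07)&(L[:,2]>.118)&(L[:,2]<.135); print('bar local',m.sum(),np.percentile(L[m],[2,50,98],axis=0).round(4))
    m=(abs(L[:,0]+.078)<.02)&(abs(L[:,1]+.075)<.03)&(L[:,2]>.09)&(L[:,2]<.115); print('knob local',m.sum(),np.percentile(L[m],[2,50,98],axis=0).round(4))
print('above vial-dish');go([.35,.40,.26],76.9);go([.6586,.0904,.22],76.9);go([.6586,.0904,.105],76.9)
E
```

```text
micro [[0.229 0.538 0.054]
 [0.609 0.583 0.276]
 [0.662 0.643 0.346]]
268 ((528.307861328125, -9.656951904296875), (102.61681365966797, 76.92930603027344), 76.47943878173828)
3437 ((630.286376953125, 36.681884765625), (236.36219787597656, 160.9062957763672), 76.38726043701172)
cap ((661.4602661132812, 87.90744018554688), 23.322546005249023)
knob [ 0.5182 -0.0154  0.0975]
mat [ 0.4399 -0.329   0.0066]
bar local 164 [[-0.0305 -0.0494  0.1192]
 [-0.0243 -0.0017  0.1256]
 [-0.0197  0.0477  0.1291]]
knob local 36 [[-0.0798 -0.0817  0.0909]
 [-0.0703 -0.0769  0.1014]
 [-0.0663 -0.0713  0.1079]]
bar local 241 [[-0.0343 -0.0478  0.1198]
 [-0.0309  0.004   0.1268]
 [-0.0246  0.0495  0.13  ]]
knob local 61 [[-0.084  -0.0806  0.0917]
 [-0.0785 -0.0714  0.1032]
 [-0.0713 -0.0685  0.107 ]]
above vial-dish
turn [-0.09 -0.02 -8.78] shift [-17.58  -7.3   -2.94]
turn [-0.09 -0.02 -8.78] shift [-57.75 -24.52   1.08]
turn [-0.09 -0.02 -8.78] shift [-57.76 -24.51  12.58]
```

Call:
carry_out(steps=[[[0,0,-1],[-5,-2,-0.5],0],[[0,0,-2],[-10.5,-4.4,-1],0],[[0,0,-4],[-16,-6.8,-1.5],0],[[0,0,-5],[-21.5,-9.2,-2],0],[[0,0,-6],[-27,-11.5,-2],0],[[0,0,-7],[-32.5,-13.8,-2],0],[[0,0,-8],[-38,-16.2,-2],0],[[0,0,-8.8],[-43,-18.2,-2],0]], force=30)

```text
clock: 1.1
tcp_pos: [0.5466, 0.2027, 0.2509]
orientation: [-0.0, 0.114, 0.993, -0.0]
wrist_force: [0.9, 1.2, -0.3]
finger_gap: 0.0855
grip_force: 0.0
```

```bash
python3 - <<'E'
from h import *
go([.6600,.089,.20],76.8)
E
```

```text
turn [-0.01 -0.03  0.11] shift [-13.62  -8.5    5.09]
```

Call:
carry_out(steps=[[[0,0,0],[-4.5,-2.8,0],0],[[0,0,0],[-9,-5.6,0],0],[[0,0,0],[-13.6,-8.5,1],0],[[0,0,0],[-13.6,-8.5,4],0],[[0,0,0],[-13.6,-8.5,7],0],[[0,0,0],[-13.6,-8.5,9],0],[[0,0,0],[-13.6,-8.5,11],0],[[0,0,0],[-13.6,-8.5,11],0]])

```text
clock: 2.1
tcp_pos: [0.657, 0.0909, 0.1388]
orientation: [-0.002, 0.114, 0.993, -0.0]
wrist_force: [-1.0, 1.2, 0.6]
finger_gap: 0.0854
grip_force: 0.0
```

```bash
python3 - <<'E'
from h import *
from workcell import env
p,d=env.read_camera('side'); cv2.imwrite('pics/a.png',cv2.resize(p[180:330,160:360],None,fx=4,fy=4)[:,:,::-1])
E
```

```text
(no output)
```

View pics/a.png

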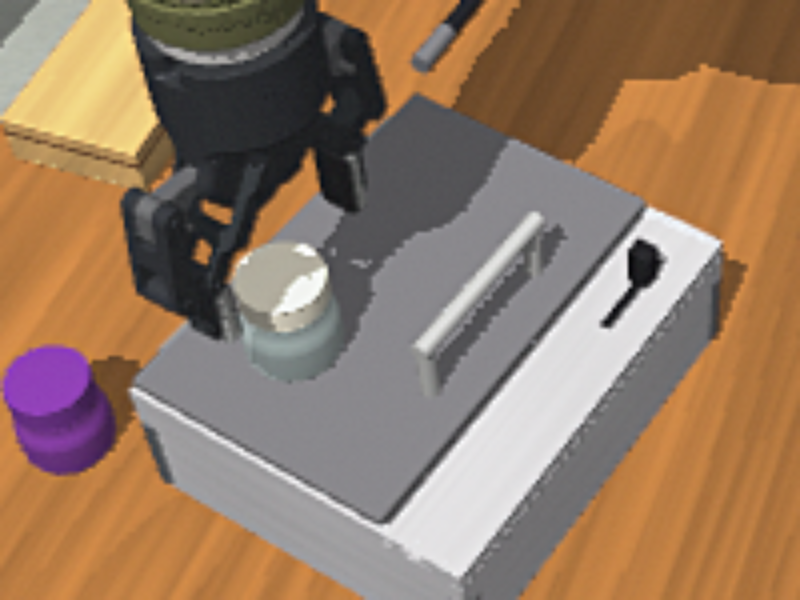

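The fingers straddle the jar: tips at crop (225,325) and (350,205), with the cap at (283,270) between them. I'll go down and grip.

Call:
carry_out(steps=[[[0,0,0],[-0.2,0.1,1.5],0],[[0,0,0],[-0.2,0.1,3],0],[[0,0,0],[-0.2,0.1,3.6],0],[[0,0,0],[-0.2,0.1,3.6],120],[[0,0,0],[-0.2,0.1,3.6],150],[[0,0,0],[-0.2,0.1,3.6],200],[[0,0,0],[-0.2,0.1,3.6],255],[[0,0,0],[-0.2,0.1,3.6],255]], force=25)

```text
clock: 3.15
tcp_pos: [0.6613, 0.0915, 0.1061]
orientation: [0.001, 0.114, 0.993, 0.0]
wrist_force: [-0.5, -1.2, 4.0]
finger_gap: 0.0475
grip_force: 26.3
```

```bash
python3 - <<'E'
from h import *
go([.43,-.327,.24],40);go([.43,-.327,.24],76.8)
E
```

```text
turn [ 0.04  0.06 36.92] shift [ 13.05 -45.99 -13.42]
turn [0.02 0.07 0.12] shift [ 13.05 -45.99 -13.42]
```

Call:
carry_out(steps=[[[0,0,0],[0,0,-1.5],255],[[0,0,0],[0,0,-4],255],[[0,0,0],[0,0,-7.5],255],[[0,0,0],[0.5,-2,-10],255],[[0,0,0],[2,-7,-11],255],[[0,0,0],[3.4,-12,-11],255],[[0,0,0],[5,-17.5,-11],255],[[0,0,0],[6.5,-23,-11],255]])

```text
clock: 4.15
tcp_pos: [0.5446, -0.1191, 0.2158]
orientation: [0.0, 0.114, 0.994, -0.0]
wrist_force: [1.4, -1.0, -1.6]
finger_gap: 0.0477
grip_force: 26.2
```

Call:
carry_out(steps=[[[0,0,0],[1.4,-5,0],255],[[0,0,0],[2.8,-10,0],255],[[0,0,0],[4.2,-15,0],255],[[0,0,0],[5.5,-19.5,1],255],[[0,0,0],[6.5,-22.8,4],255],[[0,0,0],[6.5,-22.8,8],255],[[0,0,0],[6.5,-22.8,11],255],[[0,0,0],[6.5,-22.8,12],255]])

```text
clock: 5.15
tcp_pos: [0.4296, -0.3243, 0.0937]
orientation: [-0.001, 0.114, 0.993, 0.001]
wrist_force: [-0.4, 0.4, -1.1]
finger_gap: 0.0476
grip_force: 26.4
```

```bash
python3 - <<'E'
from h import *
from workcell import env
go([.43,-.327,.024],76.8)
p,d=env.read_camera('side'); cv2.imwrite('pics/b.png',cv2.resize(p[80:280,280:520],None,fx=3,fy=3)[:,:,::-1])
E
```

```text
turn [ 0.12 -0.17  0.11] shift [-0.12 -0.27  6.97]
```

View pics/b.png

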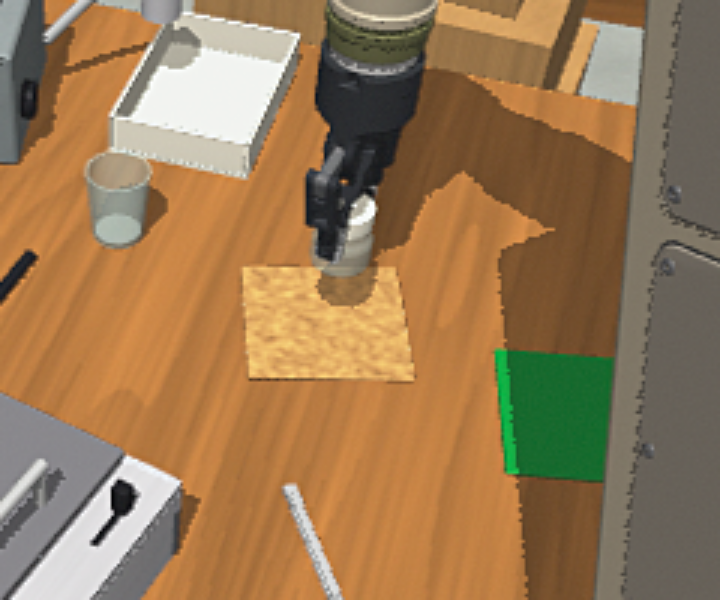

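The jar is held upright over the mat, at crop (345,240). The mat spans (245,267) to (412,380), and the beaker at (118,195) is clear. I'll lower it slowly.

Call:
carry_out(steps=[[[0,0,0],[0,-0.3,2],255],[[0,0,0],[0,-0.3,4],255],[[0,0,0],[0,-0.3,5.5],255],[[0,0,0],[0,-0.3,6.2],255],[[0,0,0],[0,-0.3,6.6],255],[[0,0,0],[0,-0.3,6.8],255],[[0,0,0],[0,-0.3,6.8],255],[[0,0,0],[0,-0.3,6.8],255]])

```text
clock: 6.2
tcp_pos: [0.4302, -0.3284, 0.0276]
orientation: [0.0, 0.114, 0.993, -0.0]
wrist_force: [0.6, -0.3, -1.8]
finger_gap: 0.0478
grip_force: 26.4
```

Call:
carry_out(steps=[[[0,0,0],[0,0,0.1],255],[[0,0,0],[0,0,0.2],255],[[0,0,0],[0,0,0.3],255],[[0,0,0],[0,0,0.4],255],[[0,0,0],[0,0,0.4],255],[[0,0,0],[0,0,0.4],255],[[0,0,0],[0,0,0.4],255],[[0,0,0],[0,0,0.4],255]])

```text
clock: 7.2
tcp_pos: [0.43, -0.3282, 0.0233]
orientation: [0.0, 0.114, 0.993, 0.0]
wrist_force: [0.5, 0.5, -2.4]
finger_gap: 0.0476
grip_force: 26.4
```

Call:
carry_out(steps=[[[0,0,0],[0,0,0.1],255],[[0,0,0],[0,0,0.1],255],[[0,0,0],[0,0,0.2],255],[[0,0,0],[0,0,0.2],255],[[0,0,0],[0,0,0.3],255],[[0,0,0],[0,0,0.3],255],[[0,0,0],[0,0,0.3],255],[[0,0,0],[0,0,0.3],255]])

```text
clock: 8.2
tcp_pos: [0.4301, -0.3282, 0.023]
orientation: [0.001, 0.114, 0.994, -0.0]
wrist_force: [-5.7, 5.5, 20.7]
finger_gap: 0.0477
grip_force: 28.9
```

Call:
carry_out(steps=[[[0,0,0],[0,0,-0.2],255],[[0,0,0],[0,0,-0.2],255],[[0,0,0],[0,0,-0.2],60],[[0,0,0],[0,0,-0.2],0],[[0,0,0],[0,0,-0.2],0],[[0,0,0],[0,0,-0.2],0],[[0,0,0],[0,0,-1],0],[[0,0,0],[0,0,-3],0]])

```text
clock: 9.2
tcp_pos: [0.4294, -0.3275, 0.0501]
orientation: [-0.001, 0.114, 0.993, 0.001]
wrist_force: [0.7, 0.2, 0.0]
finger_gap: 0.0855
grip_force: 0.0
```

Call:
carry_out(steps=[[[0,0,0],[0,0,-3],0],[[0,0,0],[0,0,-6],0],[[0,0,0],[0,0,-9],0],[[0,0,0],[0,0,-13],0],[[0,0,0],[0,0,-17],0],[[0,0,0],[0,0,-20],0],[[0,0,0],[0,0,-20],0],[[0,0,0],[0,0,-20],0]])

```text
clock: 10.2
tcp_pos: [0.4297, -0.3279, 0.2498]
orientation: [-0.0, 0.114, 0.993, 0.0]
wrist_force: [0.7, -0.6, -0.4]
finger_gap: 0.0855
grip_force: 0.0
```

```bash
python3 - <<'E'
from h import *
from workcell import env
p,d=env.read_camera('side');c=env.get_calibration('side'); cv2.imwrite('pics/c.png',cv2.resize(p[80:280,280:520],None,fx=3,fy=3)[:,:,::-1])
P=cloud(d,c); r=P[140:215,340:440].reshape(-1,3); q=r[(r[:,2]>.05)&(r[:,2]<.07)]
print(cv2.minEnclosingCircle((q[:,:2]*1000).astype(np.float32)),np.percentile(q[:,2],95))
def cw(x,y):
    a=np.radians(-13.3); return [.605+x*np.cos(a)-y*np.sin(a),.043+x*np.sin(a)+y*np.cos(a)]
print(cw(-.03,0)); 
go(cw(-.03,0)+[.22],-13.3);go(cw(-.03,0)+[.22],166.7); go(cw(-.03,0)+[.22],76.7)
print(env.get_state()['joint_pos'])
E
```

```text
((428.095458984375, -326.8936767578125), 23.672122955322266) 0.062328991645440604
[np.float64(0.5758046338166873), np.float64(0.049901492115643126)]
turn [-2.000e-02 -1.100e-01  9.022e+01] shift [-5.71 40.09  2.96]
turn [ 1.100e-01 -2.000e-02 -8.978e+01] shift [-5.71 40.09  2.96]
turn [ 0.06 -0.08  0.22] shift [-5.71 40.09  2.96]
[-8.00403186e-01  2.42363063e-01 -5.60424825e-03  1.32463723e+00
  1.03316351e-04 -5.72184662e-01]
```

View pics/c.png

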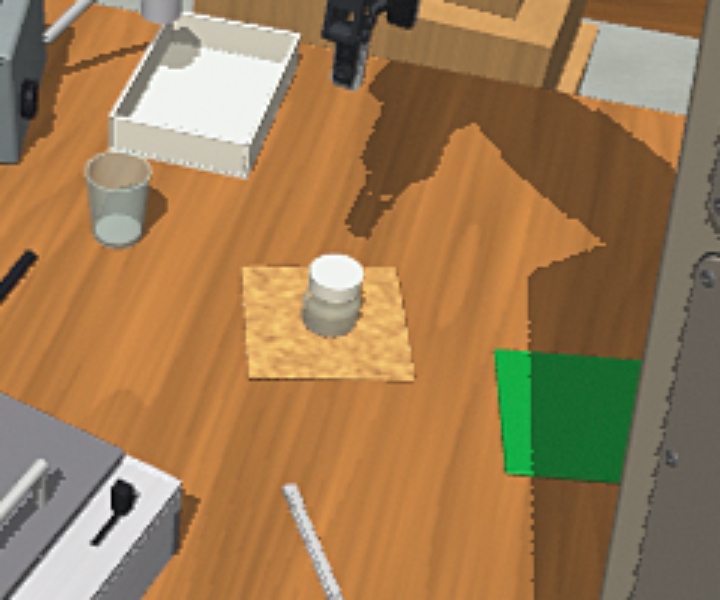

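The jar stands upright at the mat's centre, at crop (332,295), with its centre measured at (0.428,-0.327). Next I move to the handle, turned a quarter so the fingers close along the case's x.

Call:
carry_out(steps=[[[0,0,-9],[-0.7,5,0],0],[[0,0,-18],[-1.4,10,0],0],[[0,0,-27],[-2.1,15,0],0],[[0,0,-36],[-2.8,20,0],0],[[0,0,-45],[-3.5,25,0],0],[[0,0,-54],[-4.2,30,0.5],0],[[0,0,-63],[-5,35,1],0],[[0,0,-72],[-5.7,40.1,2],0]])

```text
clock: 11.25
tcp_pos: [0.5762, 0.0511, 0.2289]
orientation: [-0.001, -0.494, 0.869, 0.0]
wrist_force: [1.1, 0.7, 0.1]
finger_gap: 0.0856
grip_force: 0.0
```

Call:
carry_out(steps=[[[0,0,-9],[0,0,0.5],0],[[0,0,-17.8],[0,0,1],0],[[0,0,-17.8],[0,0,1],0],[[0,0,-17.8],[0,0,1],0],[[0,0,-17.8],[0,0,1],0],[[0,0,-17.8],[0,0,1],0],[[0,0,-17.8],[0,0,1],0],[[0,0,-17.8],[0,0,1],0]])

```text
clock: 12.25
tcp_pos: [0.5762, 0.0495, 0.2204]
orientation: [0.0, -0.621, 0.784, -0.0]
wrist_force: [0.7, -1.1, -0.2]
finger_gap: 0.0854
grip_force: 0.0
```

```bash
cat >> h.py <<'E'
def cw(x,y,z):
    a=np.radians(-13.3); return [.605+x*np.cos(a)-y*np.sin(a),.043+x*np.sin(a)+y*np.cos(a),z]
E
python3 - <<'E'
from h import *
from workcell import env
s=env.get_state()
p,d=env.read_camera('wrist');c=env.get_calibration('wrist'); cv2.imwrite('pics/d.png',p[:,:,::-1])
np.savez('w.npz',p=p,d=d,**{k:np.array(v) for k,v in c.items()})
P=cloud(d,c); q=P.reshape(-1,3); a=np.radians(-13.3)
L=(q-[.605,.043,0])@np.array([[np.cos(a),-np.sin(a),0],[np.sin(a),np.cos(a),0],[0,0,1]])
m=(abs(L[:,0]+.03)<.02)&(abs(L[:,1])<.07)&(L[:,2]>.118)&(L[:,2]<.135); print('bar local',m.sum(),np.percentile(L[m],[2,50,98],axis=0).round(4))
m=(abs(L[:,0]+.078)<.02)&(abs(L[:,1]+.075)<.03)&(L[:,2]>.09)&(L[:,2]<.115); print('knob local',m.sum(),np.percentile(L[m],[2,50,98],axis=0).round(4) if m.any() else '')
print(s['tcp_pos'],s['joint_pos']); go(cw(-.03,0,.104),166.7)
E
```

```text
bar local 2602 [[-0.0349 -0.0476  0.1244]
 [-0.0299 -0.0032  0.1278]
 [-0.0254  0.0491  0.1296]]
knob local 517 [[-0.0843 -0.0794  0.092 ]
 [-0.0766 -0.0742  0.1053]
 [-0.0709 -0.0684  0.107 ]]
[0.57623242 0.04948196 0.22039323] [-5.31393138e-02  3.22679182e-01  3.26117819e-02  1.28055980e+00
  6.09742854e-05 -1.39195741e+00]
turn [-0.01  0.01  0.01] shift [-0.02  0.05 11.64]
```

View pics/d.png

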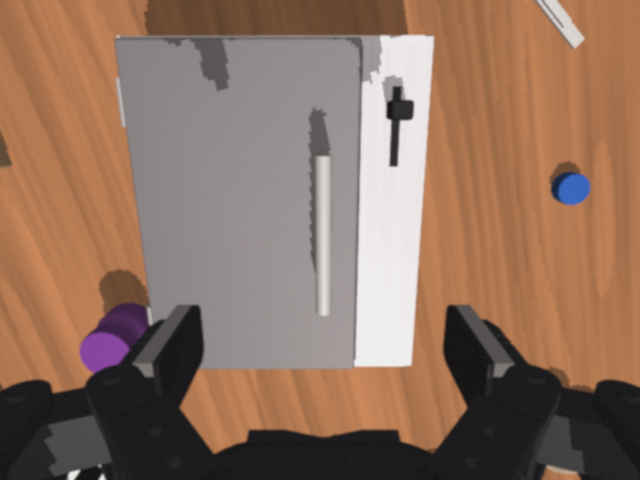

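The wrist view shows the bar from (323,155) to (323,315), midway between the fingers, and the knob at (400,110). Depth puts the bar at (-30,0) and the knob at (-77,-74) in the case frame, so the case fit is good.

Call:
carry_out(steps=[[[0,0,0],[0,0,3],0],[[0,0,0],[0,0,7],0],[[0,0,0],[0,0,10],0],[[0,0,0],[0,0,11.6],0],[[0,0,0],[0,0,11.6],100],[[0,0,0],[0,0,11.6],200],[[0,0,0],[0,0,11.6],255],[[0,0,0],[0,0,11.6],255]], force=40)

```text
clock: 13.3
tcp_pos: [0.5768, 0.0495, 0.1052]
orientation: [0.001, -0.621, 0.784, -0.001]
wrist_force: [0.1, -0.4, 0.4]
finger_gap: 0.0123
grip_force: 0.0
```

Call:
carry_out(steps=[[[0,0,0],[0,0,0],255],[[0,0,0],[0,0,-0.1],255],[[0,0,0],[0,0,-0.2],255],[[0,0,0],[0,0,-0.3],255],[[0,0,0],[0,0,-0.4],255],[[0,0,0],[0,0,-0.4],255],[[0,0,0],[0,0,-0.4],255],[[0,0,0],[0,0,-0.4],255]])

```text
clock: 14.3
tcp_pos: [0.5774, 0.0494, 0.1083]
orientation: [0.001, -0.621, 0.784, -0.001]
wrist_force: [5.5, 0.2, -5.1]
finger_gap: 0.0084
grip_force: 38.8
```

Call:
carry_out(steps=[[[0,0,0],[0,0,-0.1],255],[[0,0,0],[0,0,-0.2],255],[[0,0,0],[0,0,-0.3],255],[[0,0,0],[0,0,-0.3],255],[[0,0,0],[0,0,-0.3],255],[[0,0,0],[0,0,-0.3],255],[[0,0,0],[0,0,-0.3],255],[[0,0,0],[0,0,-0.3],255]])

```text
clock: 15.3
tcp_pos: [0.5785, 0.0491, 0.1114]
orientation: [0.001, -0.62, 0.784, -0.001]
wrist_force: [7.4, -1.6, -8.5]
finger_gap: 0.0086
grip_force: 38.8
```

Call:
carry_out(steps=[[[0,0,0],[0,-0.1,-0.1],255],[[0,0,0],[0,-0.2,-0.2],255],[[0,0,0],[0,-0.2,-0.3],255],[[0,0,0],[0,-0.3,-0.4],255],[[0,0,0],[0,-0.3,-0.5],255],[[0,0,0],[0,-0.3,-0.5],255],[[0,0,0],[0,-0.3,-0.5],255],[[0,0,0],[0,-0.3,-0.5],255]])

```text
clock: 16.3
tcp_pos: [0.5803, 0.0487, 0.1161]
orientation: [0.001, -0.621, 0.784, -0.001]
wrist_force: [5.8, 0.7, -6.4]
finger_gap: 0.0083
grip_force: 38.9
```

```bash
python3 - <<'E'
from h import *
from workcell import env
for n in ('side','scene'):
  p,d=env.read_camera(n);c=env.get_calibration(n)
  P=cloud(d,c); q=P.reshape(-1,3); a=np.radians(-13.3)
  L=(q-[.605,.043,0])@np.array([[np.cos(a),-np.sin(a),0],[np.sin(a),np.cos(a),0],[0,0,1]])
  m=(L[:,0]>-.045)&(L[:,0]<.09)&(abs(L[:,1])<.11)&(L[:,2]>.08)&(L[:,2]<.102); l=L[m]
  for _ in range(4):
    k=np.polyfit(l[:,0],l[:,2],1); r=l[:,2]-np.polyval(k,l[:,0]); l=l[abs(r)<max(.002,1.5*r.std())]
  print(n,len(l),'angle',-k[0])
E
```

```text
side 3255 angle 0.08543153253429897
scene 2835 angle 0.08514724288698161
```

The lid is already at 0.085 rad, past the 0.05 rad limit for a caught lid, and takes only about 6 N. So it is free and the slide stays untouched. I'll follow the arc up.

Call:
carry_out(steps=[[[0,0,0],[0,-0.3,-0.5],255],[[0,0,0],[0,-0.6,-0.9],255],[[0,0,0],[0,-0.8,-1.35],255],[[0,0,0],[0,-1.2,-1.9],255],[[0,0,0],[0,-1.5,-2.45],255],[[0,0,0],[0,-1.9,-2.95],255],[[0,0,0],[0,-2.3,-3.5],255],[[0,0,0],[0,-2.3,-3.5],255]])

```text
clock: 17.4
tcp_pos: [0.602, 0.0436, 0.1521]
orientation: [0.0, -0.621, 0.784, -0.0]
wrist_force: [0.5, 2.3, -2.1]
finger_gap: 0.0087
grip_force: 39.1
```

Call:
carry_out(steps=[[[0,0,0],[0,-0.45,-0.5],255],[[0,0,0],[0,-0.93,-0.94],255],[[0,0,0],[0,-1.4,-1.4],255],[[0,0,0],[0,-1.95,-1.78],255],[[0,0,0],[0,-2.5,-2.15],255],[[0,0,0],[0,-3,-2.5],255],[[0,0,0],[0,-3,-2.5],255],[[0,0,0],[0,-3,-2.5],255]])

```text
clock: 18.4
tcp_pos: [0.6308, 0.0368, 0.1781]
orientation: [0.0, -0.621, 0.784, -0.0]
wrist_force: [-5.4, 3.0, 4.0]
finger_gap: 0.0087
grip_force: 39.2
```

```bash
python3 - <<'E'
from h import *
from workcell import env
for n in ('side','scene'):
  p,d=env.read_camera(n);c=env.get_calibration(n)
  if n=='side': cv2.imwrite('pics/e.png',p[:,:,::-1])
  P=cloud(d,c); q=P.reshape(-1,3); a=np.radians(-13.3)
  L=(q-[.605,.043,0])@np.array([[np.cos(a),-np.sin(a),0],[np.sin(a),np.cos(a),0],[0,0,1]])
  th=np.arctan2(L[:,2]-.08,.095-L[:,0]); r=np.hypot(L[:,2]-.08,.095-L[:,0])
  m=(r>.06)&(r<.14)&(abs(L[:,1])<.11)&(abs(L[:,1])>.07)&(L[:,2]>.1); print(n,m.sum(),'raw angle',np.percentile(th[m],[10,50,90]))
E
```

```text
side 471 raw angle [0.74739526 0.76453696 0.80142725]
scene 1098 raw angle [0.74538744 0.77378965 0.82163589]
```

View pics/e.png

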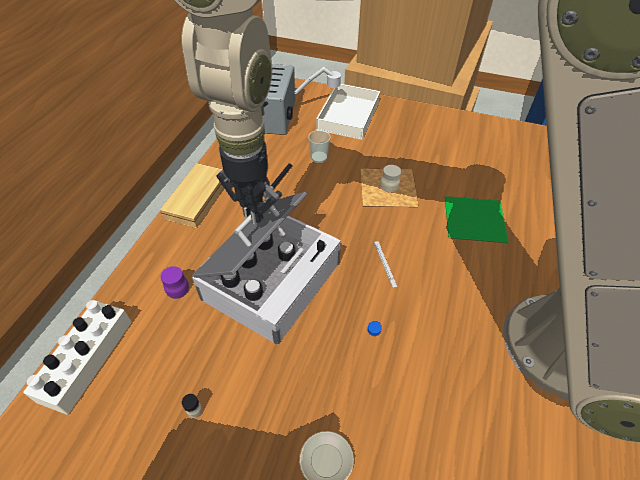

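The lid is held open at about 0.69 rad. The jar stands on the mat at (391,178), and the bystanders are where they were.

```bash
python3 - <<'E'
from workcell import env
print(env.hand_in())
E
```

```text
the job is handed in; nothing more can be done
None
```

The jar stands upright and released on the cork mat; the lid proved free when tugged, so I left the catch slide alone, and I handed the job in at about 18.5 s with the gripper holding the lid open at about 0.69 rad (40°); no verdict came back.

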